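Snap the sprayer head back onto the oil mister

TASK

The oil mister has been washed and goes back together: take its sprayer head out of the draining caddy, lower the dip tube down the neck of the open bottle and press the collar straight down until it clicks over the bead and sits fully home. Do not ease off at the click: keep pressing firmly and finish like that, still holding the head down on the bottle. The bottle stays standing where it is, and the funnel, jar and pepper mill are left alone.

Things in the scene. Friction and masses are not known exactly. Their poses are not given: they have to be found in the camera images.
- sprayer: Loose plastic sprayer head of the oil mister, 67 g. Origin: centre of the collar's lower edge, z up its axis. Ribbed snap collar 38 mm across, z 0 to 18 mm; spray button on top, 19 mm across, top at 42 mm. Below: pump housing 17 mm across to -12 mm, tapering to a stiff 7 mm dip tube. At the start it hangs upright in the caddy's hole, collar resting on the deck.
- collar_grip (a point): On the collar's axis, 9 mm above its lower edge: the height to grip, from any side. The spray button above it is sprung: 3 to 8 N sinks it 5 mm.
- tube_tip (a point): Lower end of the dip tube, on the axis, 95 mm below the collar's lower edge.
- bottle: Open glass oil bottle, loose on the counter, 0.30 to 0.50 kg. Origin: centre of its underside, z up. Body 72 mm across up to 82 mm height, shoulder narrowing to a neck 26 mm across from 105 mm up; a bead 29 mm across runs round the neck 7.5 mm below the mouth.
- neck_mouth (a point): Centre of the bottle's mouth, level with the rim, 130 mm above the bottle's underside; bore 20 mm.
- collar_home (a point): Where the centre of the collar's lower edge is when fully home: 15 mm below the mouth. On the way down six sprung catches in the collar meet the bead 7 mm above home, resistance climbs to about 10 N some 5 mm above home, drops away at the click (the bottle may hop up 1 or 2 mm) and rises hard when the collar lands on the rim. Once home it holds the bottle's weight.
- caddy: Steel draining caddy, fixed. Main box 110 (x) x 90 (y) x 112 mm high with a flat deck on top; a low open pocket, 68 mm high, holding a sponge, adds 62 mm on its +x side. Origin: under the centre of the main box. The 24 mm hole that the sprayer hangs in is in the deck at x = -18 mm, y = 0 of its frame.
- funnel: Bystander: small steel funnel standing on its wide rim, 86 mm across, 68 mm tall. Origin: centre of its underside.
- jar: Bystander: squat ceramic jar with a wooden lid, 84 mm across, 74 mm tall. Origin: centre of its underside.
- mill: Bystander: turned wooden pepper mill, 54 mm across, 169 mm tall, behind the work. Origin: centre of its underside.

How it is judged:
By the outcome, as a careful person would: the job done as asked, in the order asked, and still so for the second after the job is handed in, while the arm keeps its last pose, push and grip.
It also fails if it takes over 42 s, if anything falls off the work surface, if the arm or the gripper's body presses on something with over 40 N, if the wrist force passes 120 N, or if a joint passes its speed limit or range.

ROBOT

A 6-joint arm with a two-finger parallel gripper is mounted at the origin on the work surface. World frame = base frame: x ahead of the robot, y to its left, z up, the work surface at z = 0. Lengths are in m, angles in rad, forces in N, time in s.
With the tool pointing down it reaches from about 0.35 to 0.725 m from the base axis. Payload 4.3 kg.
Tool frame: the origin (TCP) lies on the centre line of the jaws, within the pads' length; the fingertips stand 11 mm ahead of it and the grasp point (between the pads) lies 8 mm behind it; z points along the fingers, y is the line along which they close (so a half turn about z gives the same grasp; the last joint's range is limited). The gripper opens to 85 mm and grips with 20 to 120 N. Pads are 22 mm wide; open, the fingers measure 114 mm over their backs; the gripper's body (76 mm by 85 mm) begins 54 mm behind the grasp point. The pads swing forward as they close: fully open they stand 13 mm farther back than shut.
Start: joints at [1.151, 0.377, 0.081, 1.274, 0, 1.46], TCP at [0.175, 0.548, 0.242] pointing down, gripper open.
Joint ranges: [-2.72, 2.72], [-0.84, 1.66], [-1.02, 1.22], [-1.77, 2.12], [-1.37, 1.28], [-3.14, 3.14]. Speed limits (rad/s): [2.57, 2.57, 3.14, 3.14, 3.14, 3.14].

INTERFACE

Orientations are given as a unit quaternion [w, x, y, z].
In Python, from plant import robot, cams gives the robot as it stands (robot), with the cameras (cams).
- The arm moves only by the shell command python3 shift.py FILE [FORCE], which reads ROWS from the file FILE. ROWS is a JSON list of rows, 1 to 10 of them, each written [[dx, dy, dz], [rx, ry, rz], opening]: dx, dy, dz in m, then a rotation vector rx, ry, rz in rad, then the opening from 0.0 (shut) to 1.0 (fully open); each row is the pose to reach, as a shift and turn from the pose commanded when the command began, along the tool's axes at that moment; what a row does not reach only later rows make up. A row lasts 1/8 s, in which the tool goes at most 0.0625 m and 0.188 rad, less where a joint would pass 70% of its speed; a pose out of reach is approached as far as the arm can. The fingers move at their own pace and stop on an object; FORCE is the grip in N (left out, the last holds). Time passes only in rows, so rows that do not move let the fingers close. It prints the time, the measured TCP pose, the force, the opening and the grip force at its end. Input that does not fit is refused with a message, and nothing moves.
- robot.sense(): the state, without advancing time (a new reading comes with each control period).
- cams.grab_frame(name): name is "scene" or "top" or "wrist"; returns the picture (384x512x3 uint8, blue, green, red); there is no depth.
- cams.camera_params(name): a dict with "mtx" (3x3 intrinsics, pixels), "k1" (the pictures are not rectified: a ray, as slopes to the right and down, at radius r is drawn at 1 + k1 r^2 times it, then the intrinsics apply), "rvec" (rotation vector, rad) and "tvec" (3), from world to camera coordinates, as OpenCV has them. Camera axes: x right, y down, z forward; pixel columns grow to the right and rows downward; lengths in m; the calibration is good to about 2 mm. A picture is of the moment at which its call begins: read the wrist's pose just before it. camera_params takes no time and is no camera call; for the wrist camera it gives the pose at the moment of the call.
- robot.hand_in(): hands the job in; it is judged then, once.
The state is a dict: "time_s": time; "joint_pos": joint angles; "dq": joint speeds; "joint_torque": joint torques, N m; "tcp_pos": TCP position; "orientation": TCP orientation; "contact_force": force on the tool from outside, world axes, zero at the start; "ft_torque": the same for the moment, N m; "width": opening from 0.0 (shut) to 1.0 (fully open); "grip_force": force on a finger pad.
Only numpy, scipy, OpenCV 4.12 (cv2) and the standard library are available. Lean on these libraries where they do the work, as an engineer would, in place of code of your own. Each camera call takes 0.05 s, during which the arm holds its last target. There are 200 camera calls.

## Working session

There is one attempt and no reset: what is moved stays moved. The work goes in short steps, Python scripts to look and compute and a shell command to move; the robot and the scene stay as the last step left them, time stands still between calls to the robot, and variables do not carry over. Pictures are saved under pics/ and viewed, at most 10 in all, crops included, and the job is handed in when it is done.

```bash
ls; mkdir -p pics
python3 - <<'E'
from plant import robot, cams
import cv2
s=robot.sense();print(s)
for n in("scene","top"):
    cv2.imwrite(f"pics/{n}0.png",cams.grab_frame(n)); p=cams.camera_params(n);print(n,p)
E
```

```text
pics
plant.py
shift.py
{'time_s': 0.0, 'joint_pos': array([ 1.15069618e+00,  3.78061690e-01,  7.96072363e-02,  1.27438418e+00,
       -1.30323913e-05,  1.46048676e+00]), 'dq': array([-0.00075799, -0.00139812,  0.00027199, -0.00149735, -0.00153311,
        0.00028095]), 'joint_torque': array([ 1.16939129e-03, -4.63605130e+01,  2.69875091e+01,  2.09270330e-02,
        7.71555074e-05,  4.02658088e-06]), 'tcp_pos': array([0.17503596, 0.54704255, 0.2413544 ]), 'orientation': array([-2.61363533e-04,  1.54276559e-01,  9.88027176e-01, -9.87162419e-04]), 'contact_force': array([ 0.03070682,  0.09434241, -0.40483552]), 'ft_torque': array([ 0.03046878, -0.00069148,  0.06450769]), 'grip_force': 0.0, 'width': 0.9976147550624592}
scene {'mtx': array([[462.79196768,   0.        , 260.11182373],
       [  0.        , 462.79196768, 188.06684975],
       [  0.        ,   0.        ,   1.        ]]), 'k1': 0.05982006700553028, 'rvec': array([ 1.68454113,  1.95833117, -0.69933709]), 'tvec': array([ 0.10466798, -0.3908515 ,  1.45964281])}
top {'mtx': array([[351.74168638,   0.        , 255.69395593],
       [  0.        , 351.74168638, 189.32348557],
       [  0.        ,   0.        ,   1.        ]]), 'k1': -0.027467384732074565, 'rvec': array([ 2.13799257, -2.11449877,  0.21564177]), 'tvec': array([-0.00739281,  0.62013225,  0.88732424])}
```

View pics/scene0.png

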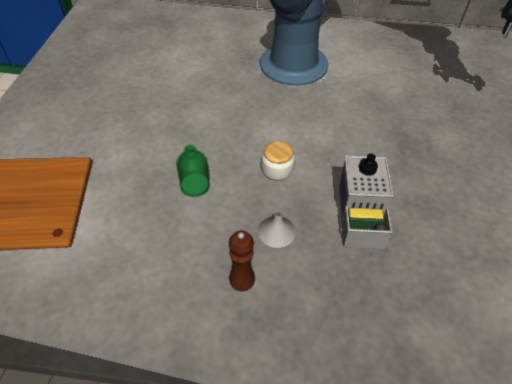

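View pics/top0.png

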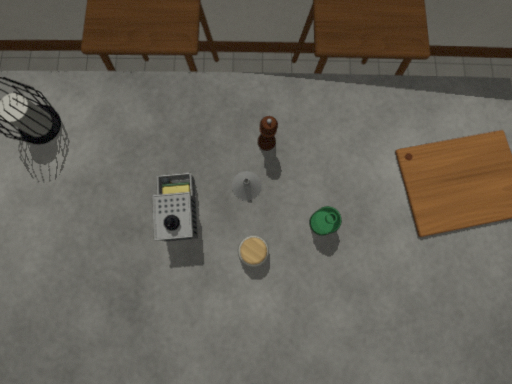

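The scene view has the bottle mouth near (190,149) and the sprayer near (370,160). The top view has the mouth ring near (331,218) and the sprayer near (172,223). Next I'll zoom in and set up the triangulation.

```bash
cat > h.py <<'E'
import cv2, numpy as np
from scipy.spatial.transform import Rotation as R
def ray(p,uv):
    K=p["mtx"]; d=np.array([(uv[0]-K[0,2])/K[0,0],(uv[1]-K[1,2])/K[1,1]]); s=d.copy()
    for _ in range(20): s=d/(1+p["k1"]*(s@s))
    M=R.from_rotvec(np.ravel(p["rvec"])).as_matrix(); t=np.ravel(p["tvec"])
    v=M.T@np.array([*s,1]); return -M.T@t, v/np.linalg.norm(v)
def tri(rays):
    A=[np.eye(3)-np.outer(v,v) for c,v in rays]
    x=np.linalg.solve(sum(A),sum(a@c for a,(c,v) in zip(A,rays)))
    return x,[np.linalg.norm(a@(x-c)) for a,(c,v) in zip(A,rays)]
def plane(r,z):
    c,v=r; return c+v*(z-c[2])/v[2]
def proj(p,X):
    M=R.from_rotvec(np.ravel(p["rvec"])).as_matrix(); q=M@np.asarray(X)+np.ravel(p["tvec"]); s=q[:2]/q[2]
    s=s*(1+p["k1"]*(s@s)); K=p["mtx"]; return np.array([K[0,0]*s[0]+K[0,2],K[1,1]*s[1]+K[1,2]])
E
python3 - <<'E'
from h import *
from plant import robot, cams
S=cams.camera_params("scene");T=cams.camera_params("top")
a=cv2.imread("pics/scene0.png");b=cv2.imread("pics/top0.png")
f=lambda i,x,y:cv2.resize(i[y:y+50,x:x+66],(396,300),interpolation=cv2.INTER_CUBIC)
cv2.imwrite("pics/crop.png",np.vstack([np.hstack([f(a,160,142),f(b,295,195)]),np.hstack([f(a,335,142),f(b,140,200)])]))
for n,u,v in(("mouth",(190,149),(331,218)),("spray",(370,158),(172,223))):
    r=[ray(S,u),ray(T,v)];print(n,tri(r)); 
print(ray(S,(0,0))[0],ray(T,(0,0))[0])
E
```

```text
mouth (array([ 0.53778071, -0.18770792,  0.12367314]), [np.float64(0.000605957124644898), np.float64(0.000605957124644958)])
spray (array([0.51938712, 0.20403292, 0.14061214]), [np.float64(0.0028568270595594344), np.float64(0.0028568270595595024)])
[1.24412611 0.05967155 0.8618973 ] [0.4405023  0.00912696 0.98885661]
```

View pics/crop.png

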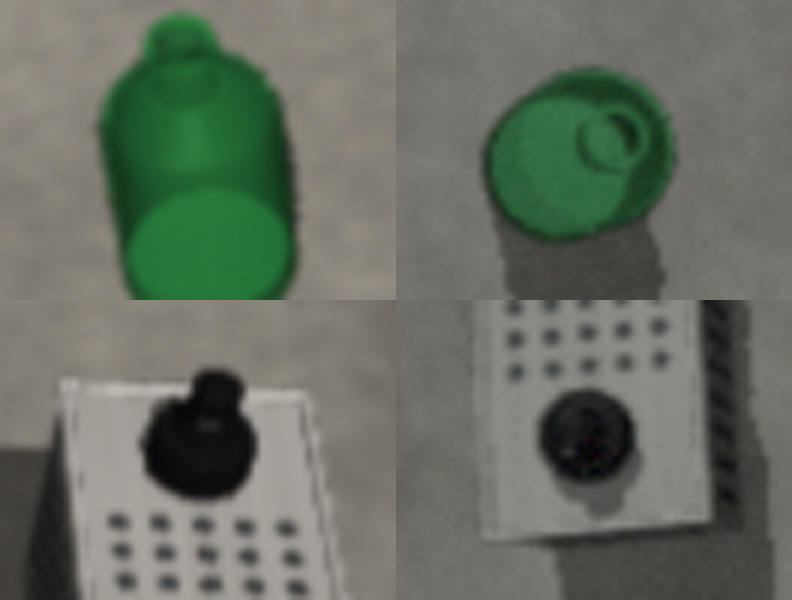

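The crops fix these points. The mouth is at scene (190,147) and top (331,218). The collar's centre is at top (172,223), and the button top is at scene (371,155.5). The heights that come out, about 0.124 and 0.141, are plausible. Next I'll move over the sprayer for a wrist-camera view.

```bash
cat >> h.py <<'E'
def Rt(s): 
    w,x,y,z=s["orientation"]; return R.from_quat([x,y,z,w])
def rel(s,X): return Rt(s).inv().apply(np.asarray(X)-s["tcp_pos"]).round(4)
E
python3 - <<'E'
from h import *
from plant import robot, cams
s=robot.sense();print(rel(s,[0.52,.202,.275]),Rt(s).as_matrix().round(3))
p=cams.camera_params("wrist");c,v=ray(p,(256,192));print(rel(s,c),Rt(s).inv().apply(v))
E
echo '[[[-0.05, -0.026, -0.02], [0, 0, 0], 0.7], [[-0.105, -0.054, -0.033], [0, 0, 0], 0.7], [[-0.16, -0.082, -0.033], [0, 0, 0], 0.7], [[-0.215, -0.11, -0.033], [0, 0, 0], 0.7], [[-0.27, -0.138, -0.033], [0, 0, 0], 0.7], [[-0.325, -0.167, -0.033], [0, 0, 0], 0.7], [[-0.38, -0.196, -0.033], [0, 0, 0], 0.7], [[-0.4337, -0.2236, -0.033], [0, 0, 0], 0.7], [[-0.4337, -0.2236, -0.033], [0, 0, 0], 0.7], [[-0.4337, -0.2236, -0.033], [0, 0, 0], 0.7]]' > m.json && python3 shift.py m.json
python3 - <<'E'
from h import *
from plant import robot, cams
s=robot.sense();p=cams.camera_params("wrist");f=cams.grab_frame("wrist");cv2.imwrite("pics/w1.png",f)
import pickle;pickle.dump((s,p),open("w1.pkl","wb"));print(s["tcp_pos"],s["time_s"],s["joint_pos"])
E
```

```text
time_s: 1.35
tcp_pos: [0.5197, 0.2024, 0.2748]
orientation: [-0.001, 0.155, 0.988, -0.0]
contact_force: [-0.1, 0.9, -0.1]
width: 0.702
grip_force: 0.0
[0.51971029 0.20239662 0.27476844] 1.35 [2.57308521e-01 3.37272655e-01 1.06414626e-01 1.34142801e+00
 5.94758129e-04 5.67774047e-01]
```

View pics/w1.png

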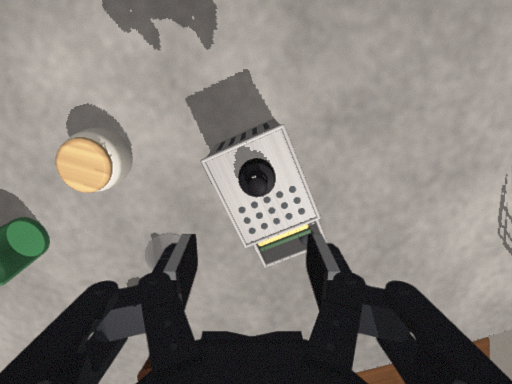

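The wrist view shows the sprayer's dark collar at (257,178), with the fingers flanking x≈180-325 below it. Now I'll measure it with masks in all three views.

```bash
cat >> h.py <<'E'
def dark(f,box,th=60):
    x0,y0,x1,y1=box; g=f[y0:y1,x0:x1].max(2); m=(g<th).astype(np.uint8)
    cs,_=cv2.findContours(m,cv2.RETR_EXTERNAL,cv2.CHAIN_APPROX_NONE); c=max(cs,key=cv2.contourArea)
    (x,y),r=cv2.minEnclosingCircle(c); M=cv2.moments(c); e=cv2.fitEllipse(c)
    return np.array([x+x0,y+y0]),r,np.array([e[0][0]+x0,e[0][1]+y0]),e[1]
E
python3 - <<'E'
from h import *
import pickle
from plant import robot, cams
s,p=pickle.load(open("w1.pkl","rb"));T=cams.camera_params("top");S=cams.camera_params("scene")
w=cv2.imread("pics/w1.png");t=cv2.imread("pics/top0.png")
for th in(40,50,60):
    a=dark(w,(225,150,290,205),th);b=dark(t,(155,208,188,238),th);print(a,b)
    rw,rt=ray(p,a[2]),ray(T,b[2]);print(tri([rw,rt]),plane(rw,.125),plane(rt,.125))
print(tri([ray(S,(190.2,146.7)),ray(T,(331,217.8))]), "btn:",ray(S,(371.2,155.5)),plane(ray(S,(371.2,155.5)),.154))
E
```

```text
(array([255.61666679, 176.53333282]), 18.537395477294922, array([254.48549271, 175.5043602 ]), (31.082460403442383, 34.339698791503906)) (array([171.35593224, 222.24576283]), 7.394598960876465, array([171.45761871, 222.65308571]), (12.933449745178223, 14.052087783813477))
(array([0.5207847 , 0.20584129, 0.12277943]), [np.float64(0.0012647133070595995), np.float64(0.0012647133070594395)]) [0.5190446  0.20540494 0.125     ] [0.52167174 0.20601462 0.125     ]
(array([256.42625427, 176.66814232]), 18.67705726623535, array([255.23973846, 175.87220001]), (32.918636322021484, 36.25204849243164)) (array([171.5, 222.5]), 7.648629188537598, array([171.38932037, 222.49732494]), (13.744853019714355, 14.715389251708984))
(array([0.52142063, 0.20631124, 0.12200053]), [np.float64(0.001059855116787312), np.float64(0.0010598551167871565)]) [0.51965064 0.20601927 0.125     ] [0.52205195 0.2062029  0.125     ]
(array([256.23913002, 176.93478203]), 19.066816329956055, array([255.78338623, 176.496912  ]), (34.45035934448242, 37.20987319946289)) (array([171.5, 222.5]), 7.905794143676758, array([171.50441933, 222.55514431]), (14.649896621704102, 15.129626274108887))
(array([0.52178264, 0.20636303, 0.12180397]), [np.float64(0.0005036389425628814), np.float64(0.0005036389425627777)]) [0.52045113 0.20634751 0.125     ] [0.52191352 0.20591274 0.125     ]
(array([ 0.53750809, -0.18635784,  0.1307564 ]), [np.float64(0.0008427900191600131), np.float64(0.0008427900191600999)]) btn: (array([1.24412611, 0.05967155, 0.8618973 ]), array([-0.70554139,  0.14419427, -0.6938439 ])) [0.5242944  0.20678639 0.154     ]
```

Sprayer at (0.521, 0.206), mid-collar height about 0.122 as expected. The mouth height is 0.1308, also as expected. I'll go down to TCP z≈0.18 and look again.

```bash
echo '[[[0, 0.004, 0.045], [0, 0, 0], 0.65], [[0, 0.004, 0.09], [0, 0, 0], 0.65], [[0, 0.004, 0.095], [0, 0, 0], 0.65], [[0, 0.004, 0.095], [0, 0, 0], 0.65]]' > m.json && python3 shift.py m.json
python3 - <<'E'
from h import *
from plant import robot, cams
s=robot.sense();p=cams.camera_params("wrist");f=cams.grab_frame("wrist");cv2.imwrite("pics/w2.png",f)
import pickle;pickle.dump((s,p),open("w2.pkl","wb"));print(s["tcp_pos"],proj(p,[.521,.206,.13]),proj(p,[.521,.206,.154]))
E
```

```text
time_s: 1.9
tcp_pos: [0.5211, 0.2072, 0.1814]
orientation: [0.0, 0.154, 0.988, 0.0]
contact_force: [0.2, -0.2, 0.2]
width: 0.648
grip_force: 0.0
[0.52108913 0.20720313 0.18139175] [250.26191997 216.29458549] [250.10961182 232.18757054]
```

View pics/w2.png

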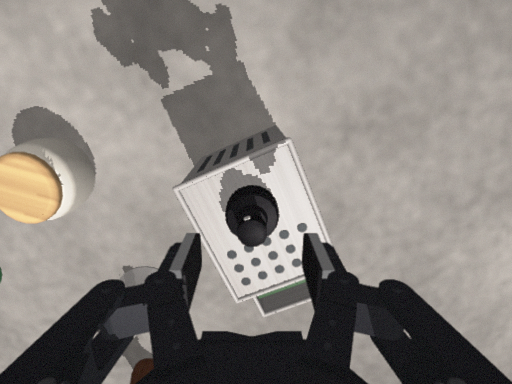

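The collar spans x 226-279 with its centre near (252,212). The button top is near (253,233), and both lie between the fingers, whose midline is x≈251.5. I'll compute the offset.

Run:
```python
from h import *
import pickle
from plant import robot, cams
s,p=pickle.load(open("w2.pkl","rb"));s1,p1=pickle.load(open("w1.pkl","rb"))
w=cv2.imread("pics/w2.png")
g=w.max(2)
for y in(205,210,215,220,235,240): print(y,[ (x) for x in range(215,295) if (g[y,x]<60)!=(g[y,x-1]<60)])
for z,uv in((.13,(252.5,212)),(.154,(253,233))):
    X=plane(ray(p,uv),z);print(X,rel(s,X))
print(tri([ray(p,(252.5,212)),ray(p1,(256.3,176.9)),ray(cams.camera_params("top"),(171.5,222.5))]))
```

```text
205 [227, 277]
210 [226, 266, 270, 271, 275, 278]
215 [226, 268, 276, 278]
220 [226, 244, 247, 268, 276, 278]
235 [237, 256, 264, 267]
240 [241, 265]
[0.51838959 0.20846012 0.13      ] [0.003  0.0004 0.0514]
[0.52207129 0.20752667 0.154     ] [-0.0008  0.0006  0.0274]
(array([0.52240107, 0.20687095, 0.12026584]), [np.float64(0.00036245455372387573), np.float64(0.0004928704307048389), np.float64(0.00016301406075556923)])
```

```bash
echo '[[[-0.001, 0.0005, 0.03], [0, 0, 0], 0.6], [[-0.001, 0.0005, 0.05], [0, 0, 0], 0.55], [[-0.001, 0.0005, 0.056], [0, 0, 0], 0.55], [[-0.001, 0.0005, 0.056], [0, 0, 0], 0.55]]' > m.json && python3 shift.py m.json 30
python3 - <<'E'
from h import *
from plant import robot, cams
f=cams.grab_frame("wrist");cv2.imwrite("pics/w3.png",f[150:342,130:386].repeat(3,0).repeat(3,1))
E
```

```text
time_s: 2.45
tcp_pos: [0.5234, 0.2068, 0.1257]
orientation: [0.001, 0.154, 0.988, 0.0]
contact_force: [0.8, 0.1, -0.2]
width: 0.548
grip_force: 0.0
```

View pics/w3.png

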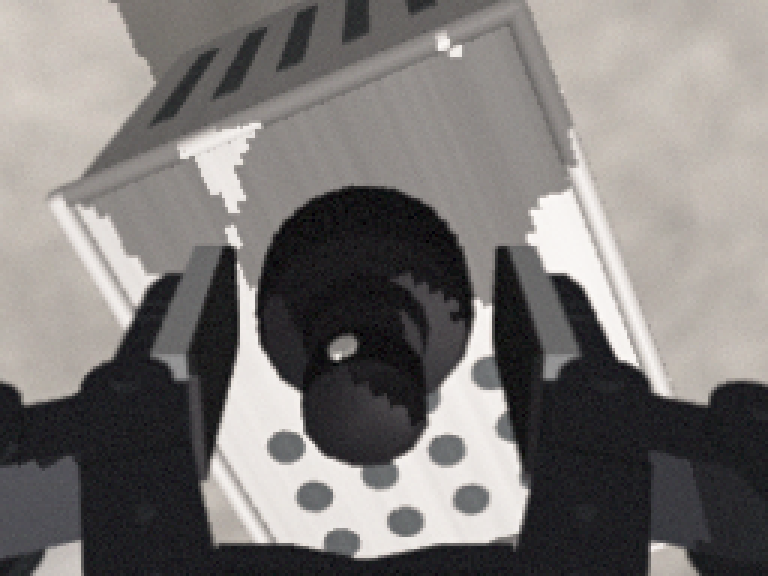

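The collar spans x 258-472 in this crop, centred between the pads, whose inner edges are at 238 and 495. The pad centre and collar centre rows agree near y≈300. I'll feel for the deck in small steps.

```bash
echo '[[[0, 0, 0.002], [0, 0, 0], 0.52], [[0, 0, 0.002], [0, 0, 0], 0.52]]' > m.json && python3 shift.py m.json; echo '[[[0, 0, 0.002], [0, 0, 0], 0.52], [[0, 0, 0.002], [0, 0, 0], 0.52]]' > m.json && python3 shift.py m.json
```

```text
time_s: 2.75
tcp_pos: [0.5229, 0.2066, 0.1228]
orientation: [0.0, 0.154, 0.988, 0.0]
contact_force: [-0.2, -1.0, -0.0]
width: 0.524
grip_force: 0.0
time_s: 3.0
tcp_pos: [0.5229, 0.2066, 0.1209]
orientation: [0.0, 0.154, 0.988, 0.0]
contact_force: [-1.0, 0.2, 4.9]
width: 0.52
grip_force: 2.2
```

```bash
echo '[[[0, 0, -0.002], [0, 0, 0], 0.52], [[0, 0, -0.0025], [0, 0, 0], 0.3], [[0, 0, -0.0025], [0, 0, 0], 0.3], [[0, 0, -0.0025], [0, 0, 0], 0.3], [[0, 0, -0.0025], [0, 0, 0], 0.3]]' > m.json && python3 shift.py m.json 80
```

```text
time_s: 3.62
tcp_pos: [0.5227, 0.2065, 0.1231]
orientation: [0.0, 0.154, 0.988, 0.0]
contact_force: [-1.8, -0.6, 5.5]
width: 0.421
grip_force: 80.2
```

```bash
echo '[[[0, 0, -0.02], [0, 0, 0], 0.3], [[0, 0, -0.06], [0, 0, 0], 0.3], [[0, 0, -0.11], [0, 0, 0], 0.3], [[0, 0, -0.145], [0, 0, 0], 0.3], [[0, 0, -0.15], [0, 0, 0], 0.3], [[0, 0, -0.15], [0, 0, 0], 0.3]]' > m.json && python3 shift.py m.json
python3 - <<'E'
from h import *
from plant import robot, cams
s=robot.sense(); print(rel(s,[.5375,-.1865,s["tcp_pos"][2]]),s["contact_force"],s["joint_pos"])
f=cams.grab_frame("wrist");g=cams.grab_frame("scene");cv2.imwrite("pics/w4.png",np.hstack([f[100:350,120:400],cv2.resize(g[60:200,290:450],None,fx=2,fy=2)[:250]]))
E
```

```text
time_s: 4.38
tcp_pos: [0.5223, 0.2064, 0.2716]
orientation: [-0.001, 0.154, 0.988, -0.0]
contact_force: [-0.6, -0.8, -1.2]
width: 0.418
grip_force: 79.9
[-1.343e-01 -3.695e-01  1.000e-04] [-0.55512607 -0.78441227 -1.2053308 ] [2.63311360e-01 3.45530133e-01 1.10043353e-01 1.33661702e+00
 9.03451367e-05 5.73114573e-01]
```

View pics/w4.png

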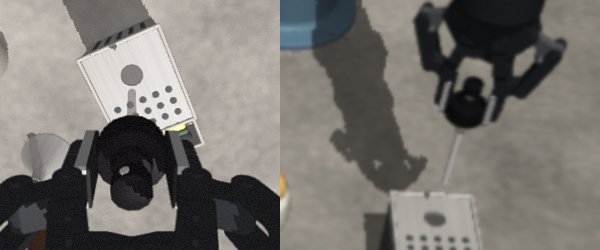

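The sprayer is held, and the tube is visible in both views: scene crop (462,130) to (445,180), wrist crop (131,92) down to the collar. I'll check the tube's tilt and tip against a vertical prediction.

Run:
```python
from h import *
from plant import robot, cams
s=robot.sense();S=cams.camera_params("scene");W=cams.camera_params("wrist")
a=cams.grab_frame("scene");b=cams.grab_frame("wrist")
cv2.imwrite("pics/s5.png",a);cv2.imwrite("pics/w5.png",b)
x,y,z=s["tcp_pos"];o=np.array([x,y,z-.0111])
for k in(0,-.03,-.06,-.095):print(k,proj(S,o+[0,0,k]),proj(W,o+[0,0,k]))
f=lambda i,x,y:cv2.resize(i[y:y+60,x:x+40],(400,600),interpolation=cv2.INTER_CUBIC)
cv2.imwrite("pics/tube.png",np.hstack([f(a,360,110),f(b,232,170)]))
```

```text
0 [381.83045891 116.78927524] [252.06139774 245.08086829]
-0.03 [378.5155415  128.21002732] [252.07516913 222.41505143]
-0.06 [375.37147922 139.06681569] [252.0850517  205.64651833]
-0.095 [371.90152666 151.07719399] [252.09353669 190.88724838]
```

View pics/tube.png

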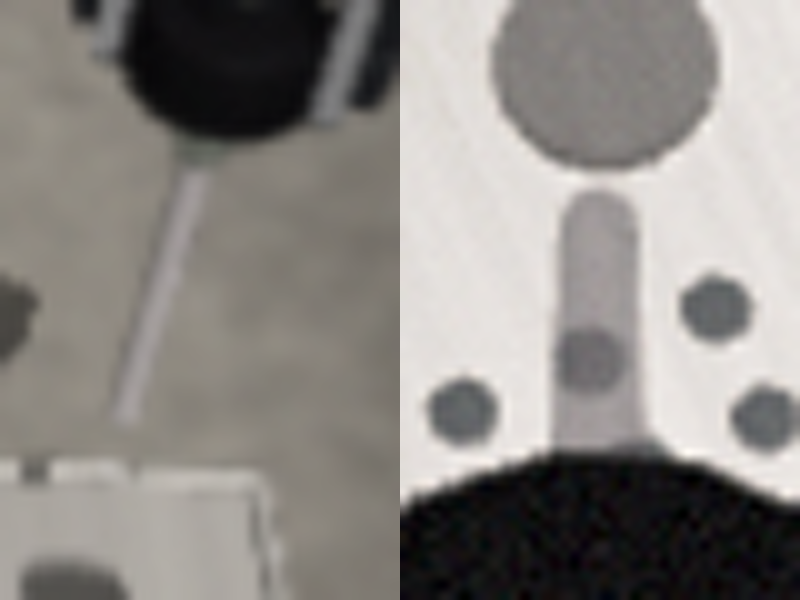

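The tip is at scene (372.7,151.8) against a predicted (371.9,151.1), and at wrist (251.8,192.5) against (252.1,190.9). So the tube is vertical and on the axis to about 1 mm. I'll carry it toward the bottle and take two wrist views of the mouth.

```bash
cat > snap.py <<'E'
import sys,pickle
from h import *
from plant import robot, cams
n=sys.argv[1];s=robot.sense();p=cams.camera_params("wrist");f=cams.grab_frame("wrist")
cv2.imwrite(f"pics/{n}.png",f);pickle.dump((s,p),open(n+".pkl","wb"))
print(n,s["tcp_pos"],proj(p,[.5375,-.1865,.13]))
E
echo '[[[-0.015, -0.04, 0], [0, 0, 0], 0.3], [[-0.034, -0.093, 0], [0, 0, 0], 0.3], [[-0.053, -0.146, 0], [0, 0, 0], 0.3], [[-0.072, -0.199, 0], [0, 0, 0], 0.3], [[-0.091, -0.252, 0], [0, 0, 0], 0.3], [[-0.11, -0.303, 0], [0, 0, 0], 0.3], [[-0.125, -0.33, 0], [0, 0, 0], 0.3], [[-0.125, -0.33, 0], [0, 0, 0], 0.3], [[-0.125, -0.33, 0], [0, 0, 0], 0.3]]' > m.json && python3 shift.py m.json; python3 snap.py b1
echo '[[[-0.0093, -0.0395, 0], [0, 0, 0], 0.3], [[-0.0093, -0.0395, 0], [0, 0, 0], 0.3], [[-0.0093, -0.0395, 0], [0, 0, 0], 0.3]]' > m.json && python3 shift.py m.json; python3 snap.py b2
python3 - <<'E'
from h import *
a=cv2.imread("pics/b1.png");b=cv2.imread("pics/b2.png")
f=lambda i,x,y:cv2.resize(i[y:y+110,x:x+80],(400,550),interpolation=cv2.INTER_CUBIC)
cv2.imwrite("pics/b.png",np.hstack([f(a,140,130),f(b,215,130)]))
E
```

```text
time_s: 5.7
tcp_pos: [0.5404, -0.1453, 0.272]
orientation: [-0.001, 0.154, 0.988, 0.0]
contact_force: [-0.7, -0.0, -0.1]
width: 0.424
grip_force: 80.1
b1 [ 0.54044155 -0.14533265  0.27195856] [211.89317908 188.49613471]
time_s: 6.12
tcp_pos: [0.5377, -0.1852, 0.2727]
orientation: [-0.0, 0.154, 0.988, 0.0]
contact_force: [0.5, -0.3, -0.1]
width: 0.414
grip_force: 80.2
b2 [ 0.53767668 -0.18516956  0.27271983] [250.39964257 178.98098115]
```

View pics/b.png

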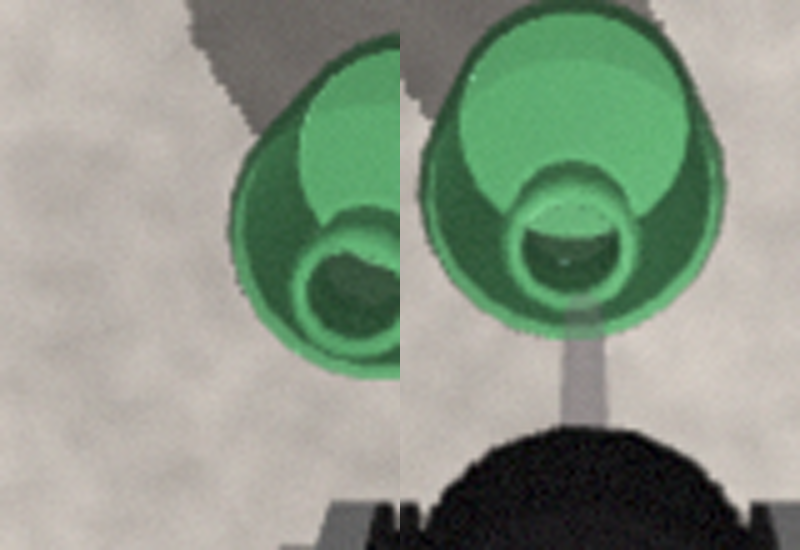

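In b2 the bore centre is at about (249.4,178.8) and the tube tip at about (251.8,191.5). In b1 the bore centre is at about (212.4,189.4). Now I'll triangulate the mouth and tip.

Run:
```python
from h import *
import pickle
from plant import robot, cams
S=cams.camera_params("scene");T=cams.camera_params("top")
s1,p1=pickle.load(open("b1.pkl","rb"));s,p=pickle.load(open("b2.pkl","rb"))
r=[ray(p,(249.4,178.8)),ray(p1,(212.4,189.4)),ray(T,(331,217.8)),ray(S,(190.2,146.7))]
print(tri(r[:2]),tri(r),plane(r[0],.13),plane(r[1],.13))
X=tri(r)[0]; print(rel(s,X), rel(s,plane(r[0],.13)))
tip=plane(ray(p,(251.8,191.8)),s["tcp_pos"][2]-.0111-.095);print("tip",tip,rel(s,tip))
print(robot.sense()["time_s"])
```

```text
(array([ 0.54003694, -0.18821789,  0.12186257]), [np.float64(0.0007245780357403149), np.float64(0.0007245780357403813)]) (array([ 0.53754465, -0.18656773,  0.13065408]), [np.float64(0.0010338603834007215), np.float64(0.000905861474925523), np.float64(0.001025969705638475), np.float64(0.0006694145352160802)]) [ 0.53701745 -0.18739219  0.13      ] [ 0.53855683 -0.18634469  0.13      ]
[-0.0004 -0.0015  0.1421] [-1.000e-04 -2.400e-03  1.427e-01]
tip [ 0.53876163 -0.18549516  0.16661983] [-1.200e-03 -1.000e-04  1.061e-01]
6.175
```

```bash
echo '[[[0, -0.0015, 0.01], [0, 0, 0], 0.3], [[0, -0.0015, 0.025], [0, 0, 0], 0.3], [[0, -0.0015, 0.028], [0, 0, 0], 0.3], [[0, -0.0015, 0.028], [0, 0, 0], 0.3]]' > m.json && python3 shift.py m.json; python3 snap.py b3
python3 - <<'E'
from h import *
b=cv2.imread("pics/b3.png")
cv2.imwrite("pics/b3c.png",cv2.resize(b[130:240,200:310],(600,600),interpolation=cv2.INTER_CUBIC))
E
```

```text
time_s: 6.68
tcp_pos: [0.5369, -0.1875, 0.2441]
orientation: [-0.001, 0.154, 0.988, 0.0]
contact_force: [-0.5, 0.1, 0.2]
width: 0.42
grip_force: 80.2
b3 [ 0.53690869 -0.18751759  0.24409487] [253.09942296 188.15601964]
```

View pics/b3c.png

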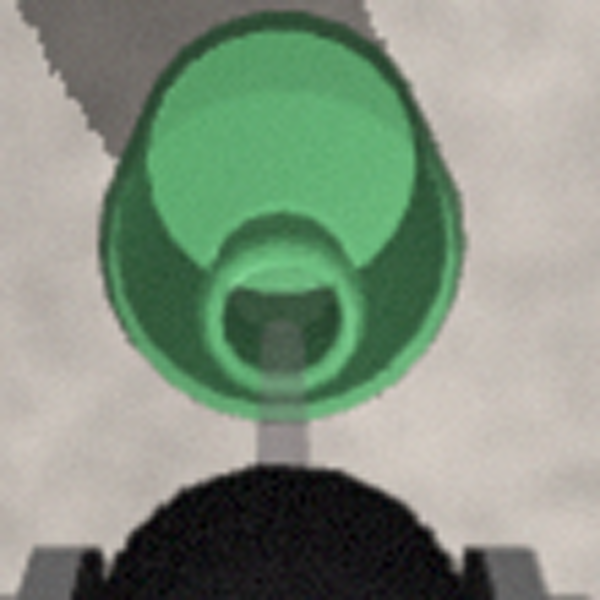

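The tube (x≈282 in the crop) is centred on the bore (222-342, centre 282). The tip sits about 20 crop px below the bore centre, which is what its 8 mm of extra height predicts, so it's aligned. I'll lower it now.

```bash
echo '[[[0, 0, 0.02], [0, 0, 0], 0.3], [[0, 0, 0.05], [0, 0, 0], 0.3], [[0, 0, 0.075], [0, 0, 0], 0.3], [[0, 0, 0.084], [0, 0, 0], 0.3], [[0, 0, 0.084], [0, 0, 0], 0.3]]' > m.json && python3 shift.py m.json 100; echo '[[[0, 0, 0.005], [0, 0, 0], 0.3], [[0, 0, 0.01], [0, 0, 0], 0.3], [[0, 0, 0.015], [0, 0, 0], 0.3], [[0, 0, 0.019], [0, 0, 0], 0.3], [[0, 0, 0.019], [0, 0, 0], 0.3]]' > m.json && python3 shift.py m.json
```

```text
time_s: 7.35
tcp_pos: [0.5373, -0.1878, 0.1609]
orientation: [-0.0, 0.154, 0.988, 0.0]
contact_force: [0.1, -0.5, -0.8]
width: 0.412
grip_force: 100.8
time_s: 7.98
tcp_pos: [0.537, -0.1877, 0.1413]
orientation: [-0.0, 0.154, 0.988, 0.0]
contact_force: [0.0, -0.0, -0.1]
width: 0.415
grip_force: 100.8
```

```bash
for i in 1 2; do echo '[[[0, 0, 0.002], [0, 0, 0], 0.3], [[0, 0, 0.004], [0, 0, 0], 0.3], [[0, 0, 0.004], [0, 0, 0], 0.3]]' > m.json && python3 shift.py m.json | egrep 'tcp|contact|time'; done; for i in 1 2; do echo '[[[0, 0, 0.001], [0, 0, 0], 0.3], [[0, 0, 0.0015], [0, 0, 0], 0.3], [[0, 0, 0.0015], [0, 0, 0], 0.3]]' > m.json && python3 shift.py m.json| egrep 'tcp|contact|time'; done
```

```text
time_s: 8.35
tcp_pos: [0.5373, -0.1878, 0.1377]
contact_force: [-0.0, -0.7, -0.3]
time_s: 8.72
tcp_pos: [0.5373, -0.1879, 0.1336]
contact_force: [0.7, -1.1, -0.5]
time_s: 9.1
tcp_pos: [0.5377, -0.1879, 0.1326]
contact_force: [0.5, -0.8, 1.8]
time_s: 9.48
tcp_pos: [0.5379, -0.1881, 0.132]
contact_force: [-1.4, -0.0, 6.6]
```

```bash
for i in 1 2 3; do echo '[[[0, 0, 0.001], [0, 0, 0], 0.3], [[0, 0, 0.002], [0, 0, 0], 0.3], [[0, 0, 0.002], [0, 0, 0], 0.3]]' > m.json && python3 shift.py m.json| egrep 'tcp|contact|time|width'; done
```

```text
time_s: 9.85
tcp_pos: [0.5369, -0.1876, 0.1285]
contact_force: [-0.3, 0.4, -4.4]
width: 0.414
time_s: 10.22
tcp_pos: [0.5372, -0.1877, 0.1265]
contact_force: [0.3, 1.1, -1.3]
width: 0.41
time_s: 10.6
tcp_pos: [0.5376, -0.1879, 0.1263]
contact_force: [-2.3, 1.5, 8.2]
width: 0.414
```

It clicked, and the collar is landing at the predicted TCP height of 0.126. I'll press more firmly.

```bash
echo '[[[0, 0, 0.001], [0, 0, 0], 0.3], [[0, 0, 0.002], [0, 0, 0], 0.3], [[0, 0, 0.003], [0, 0, 0], 0.3], [[0, 0, 0.003], [0, 0, 0], 0.3]]' > m.json && python3 shift.py m.json 110| egrep 'tcp|contact|time|width'
```

```text
time_s: 11.1
tcp_pos: [0.5388, -0.1884, 0.1264]
contact_force: [-7.0, 3.1, 24.3]
width: 0.41
```

```bash
echo '[[[0.001, 0, 0], [0, 0, 0], 0.3], [[0.0015, 0, 0.001], [0, 0, 0], 0.3], [[0.0015, 0, 0.001], [0, 0, 0], 0.3], [[0.0015, 0, 0.001], [0, 0, 0], 0.3]]' > m.json && python3 shift.py m.json
python3 - <<'E'
from h import *
from plant import robot, cams
for n in("scene","top"):
    g=cams.grab_frame(n);cv2.imwrite(f"pics/{n}9.png",g);o=cv2.imread(f"pics/{n}0.png");
    for f in(o,g):
        h=f.astype(int);m=((h[...,1]>h[...,2]+25)&(h[...,1]>h[...,0]+15)).astype(np.uint8)[100:300,150:360]
        _,_,st,c=cv2.connectedComponentsWithStats(m);k=1+np.argmax(st[1:,4]);print(n,st[k]+[150,100,0,0,0])
print(robot.sense()["tcp_pos"],robot.sense()["contact_force"],Rt(robot.sense()).as_matrix()[:,2])
E
```

```text
time_s: 11.6
tcp_pos: [0.538, -0.1881, 0.1262]
orientation: [0.004, 0.154, 0.988, -0.001]
contact_force: [-6.3, 3.9, 27.4]
width: 0.41
grip_force: 110.3
scene [ 177  144   32   53 1301]
scene [ 177  154   32   43 1112]
top [310 207  31  28 658]
top [310 214  27  21 318]
[ 0.53801438 -0.18814545  0.12621507] [-6.52617843  4.71135921 27.76040808] [ 0.00675325 -0.00283929 -0.99997317]
```

```bash
python3 -c "
from plant import robot, cams
print(robot.hand_in())"
```

```text
the job is handed in; nothing more can be done
None
```

The sprayer head is clicked on and fully home, and I handed the job in at about 12 s with the arm still holding it down at about 28 N and the bottle still standing where it was.

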